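Show the finished bolt to the inspection camera

ROBOT

A 7-joint arm with a two-finger parallel gripper is mounted at the origin on the work surface. World frame = base frame: x ahead of the robot, y to its left, z up, the work surface at z = 0. Lengths are in m, angles in rad, forces in N, time in s.
With the tool pointing down it reaches from about 0.4 to 0.875 m from the base axis. Payload 4.4 kg.
Tool frame: the origin (TCP) lies midway between the tips of the shut fingers; the grasp point (between the pads) lies manip.pinch_z behind it (manip.pinch_z is the distance from the TCP to the grasp point, in m); z points along the fingers, y is the line along which they close (so a half turn about z gives the same grasp; the last joint's range is limited). The gripper opens to 85 mm and grips with 20 to 120 N. Pads are 22 mm wide; open, the fingers measure 114 mm over their backs; the gripper's body (76 mm by 85 mm) begins 54 mm behind the grasp point. The pads swing forward as they close: fully open they stand 13 mm farther back than shut.
Start: joints at [-1.295, 0.628, 0.038, 1.517, -0.027, 0.996, -0.02], TCP at [0.218, 0.612, 0.231] pointing down, gripper open.
Joint ranges: [-3.06, 3.06], [-0.37, 2.12], [-1.25, 1.32], [0.18, 2.47], [-1.1, 4.24], [0.23, 1.98], [-2.94, 2.94]. Speed limits (rad/s): [2.57, 2.57, 3.14, 3.14, 3.14, 3.14, 3.14].

INTERFACE

Orientations are given as a rotation vector (axis times angle).
In Python, from cell import manip gives the robot as it stands. Calls block until the motion is done:
- manip.move_ptp(position, orientation): joint-space move of the TCP to a pose.
- manip.movel(position, vel=0.15, attitude=None): straight line of the TCP; attitude=None keeps the orientation; vel is the mean speed in m/s.
- manip.movej(angles): joint-space move.
- manip.command_gripper(opening, force=None): opening from 0.0 (shut) to 1.0 (fully open); force is the grip in N (None keeps the last); returns when the fingers have stopped.
- manip.dwell(seconds).
- manip.ik(position, orientation): joint angles nearest the present ones, or None.
- manip.sense(): the state.
- manip.get_image(name): name is "scene" or "side" or "wrist"; returns a dict with "pixels" (400x640x3 uint8, red, green, blue), "fx", "fy", "cx", "cy" (pixels), "T" (4x4, takes a point from camera to world coordinates). Camera axes: x right, y up, looking along -z (the intrinsics and any distortion apply to the point x, -y, -z); pixel columns grow to the right and rows downward; lengths in m; the calibration is good to about 2 mm. A picture is of the moment at which its call begins. There is no depth.
A pose or a line that the arm cannot do raises manip.IKError and nothing moves.
- manip.finish_job(): hands the job in; it is judged then, once.
Trained networks look in a picture, given as the dict that the camera call returned (one of the last four; its "shot" number tells which), for a name from the list of things; names that differ only in an ending like _2 or _b are one class to them, and where a whole thing is asked for, a point or a joint stands for the part that bears it (a point fixed in the world has none). Each returns a list of dicts, best first, with "score" (0 to 1); they miss things now and then, are a little off and sometimes report something else, mostly with a low value. They report only what shows in the picture. A call takes as long as a camera call. They do not tell look-alikes from the thing itself.
- manip.outline_of(name, picture): "region" (400x640 bool, what is visible of it) and "location" ([row, column] in pixels, amid what is visible of it).
The state is a dict: "time": time; "q": joint angles; "dq": joint speeds; "joint_efforts": joint torques, N m; "tool_pos": TCP position; "tool_rot": TCP orientation; "contact_force": force on the tool from outside, world axes, zero at the start; "wrist_torque": the same for the moment, N m; "gripper_width": opening from 0.0 (shut) to 1.0 (fully open); "gripper_force": force on a finger pad.
Only numpy, scipy, OpenCV 4.12 (cv2) and the standard library are available. Lean on these libraries where they do the work, as an engineer would, in place of code of your own. Each camera call takes 0.05 s, during which the arm holds its last target. There are 200 camera calls.

TASK

Take the one bolt that has its brass nut fitted out of the cardboard tray and hold it up in the air for the inspection camera: the nut straight above the yellow cross, on the camera's line of sight, and the bolt lying along that sloping line with its threaded end towards the lens. Finish while holding it there, steady in the gripper. Do not touch the camera stand, and leave the two bare bolts, the plate and the nut box where they are.

Things in the scene. Friction and masses are not known exactly. Their poses are not given: they have to be found in the camera images.
- bolt: Steel hex bolt with a brass-coloured nut fitted, about 330 g, lying level in one of three places in the tray, axis 19 mm above the table. Origin on its axis, midway between head and nut; +x towards the threaded end. Shank 20 mm in diameter. Along x (mm): head (30 across flats) -38.5 to -26, free shank to +26, nut (30 across flats) to +44, thread tip +54; centre of mass about +6.
- nut (a point): Centre of the brass nut on the bolt's axis, 35 mm along +x from bolt's origin.
- bolt_tip (a point): End face of the thread of the finished bolt, on its axis, 54 mm along +x from bolt's origin.
- bare_a: One of two look-alike steel bolts without a nut, in the same tray, 270 g, same head and shank; lies tipped on the edge of its head and its thread tip. Origin near its shank's middle, +x towards the thread tip.
- bare_b: The other bolt without a nut, as bare_a.
- carton: Cardboard tray, a cut-down carton, 140 x 300 mm outside (its x, y), walls 4 mm thick and 34 mm high, floor 4 mm thick; fixed to the table. Origin under its centre. The three bolts lie in it side by side, roughly along its x, threaded ends to +x, about 90 mm apart along its y.
- station: Camera stand, fixed: grey base plate 250 x 130 x 10 mm with a yellow cross (60 mm) on it. Origin on the table right under the middle of the cross, z up, +x from the cross to the post. The base reaches x = -50 to +200 mm; a round post, 20 mm in diameter and 396 mm high, stands at x = +175, y = -48; the camera is clamped to it by a black bracket.
- focus (a point): Point in the air for the nut: on the camera's line of sight, straight above the cross, 170 to 240 mm above the table (varies). +x points along the line of sight from here to the lens, leaning 25 degrees upward, heading as the station's +x; y is level. Lens front 120 mm away along +x; lens (black, 34 mm in diameter) and blue camera (46 mm square) reach from there to +213 mm.
- plate: Pale yellow plate, 170 mm across, 18 mm high, on the table. Bystander.
- nut_box: White open box, 110 x 150 x 45 mm, with two spare brass nuts in it. Bystander.
Not all that is in view belongs to the job. Leave any orange or pink look-alike of the bolt alone.

How it is judged:
By the outcome, as a careful person would: the job done as asked, in the order asked, and still so for the second after the job is handed in, while the arm keeps its last pose, push and grip.
It also fails if it takes over 38 s, if anything falls off the work surface, if the arm or the gripper's body presses on something with over 40 N, if the wrist force passes 120 N, or if a joint passes its speed limit or range.

## Working session

There is one attempt and no reset: what is moved stays moved. The work goes in short steps, each a Python script; the robot and the scene stay as the last script left them, time stands still between calls to the robot, and variables do not carry over. Pictures are saved under pics/ and viewed, at most 10 in all, crops included, and the job is handed in when it is done.

```bash
ls; mkdir -p pics
python3 - <<'E'
from cell import manip
import cv2, numpy as np, pickle
print(manip.pinch_z, manip.sense()["time"])
d={}
for n in ("scene","side"):
    p=manip.get_image(n); cv2.imwrite(f"pics/{n}0.png",p["pixels"][...,::-1])
    print(n,{k:np.round(v,3).tolist() for k,v in p.items() if k not in("pixels",)} )
    d[n]=p
    for o in ("bolt","nut","bare_a","carton","station","plate"):
        for r in manip.outline_of(o,p)[:4]:
            print(o,round(r["score"],2),np.round(r["location"]),r["region"].sum())
pickle.dump(d,open("d0.pkl","wb"))
print(manip.sense()["time"])
E
```

```text
pics
0.0187 0.0
scene {'fx': 437.324, 'fy': 437.324, 'cx': 326.682, 'cy': 197.468, 'T': [[0.38, -0.57, 0.728, 1.826], [0.925, 0.233, -0.3, -0.539], [0.002, 0.788, 0.616, 1.179], [0.0, 0.0, 0.0, 1.0]], 'shot': 1}
bolt 0.56 [214. 347.] 129
bolt 0.56 [249. 308.] 168
nut 0.68 [193. 339.] 135
nut 0.58 [244. 312.] 146
nut 0.56 [212. 348.] 145
nut 0.22 [215. 282.] 1842
bare_a 0.59 [215. 288.] 83
carton 0.85 [217. 283.] 1911
station 0.69 [203. 400.] 1844
plate 0.69 [172. 428.] 477
plate 0.69 [212. 307.] 108
side {'fx': 452.962, 'fy': 452.962, 'cx': 320.428, 'cy': 200.596, 'T': [[0.954, 0.198, -0.223, 0.286], [-0.299, 0.622, -0.724, -0.973], [-0.004, 0.757, 0.653, 1.001], [0.0, 0.0, 0.0, 1.0]], 'shot': 2}
bolt 0.8 [248. 309.] 259
bolt 0.69 [214. 311.] 218
bolt 0.57 [250. 372.] 234
nut 0.79 [250. 372.] 244
nut 0.75 [249. 310.] 270
nut 0.74 [215. 317.] 247
nut 0.69 [213. 266.] 205
bare_a 0.87 [298. 317.] 249
bare_a 0.78 [272. 310.] 269
carton 0.94 [277. 311.] 3789
carton 0.35 [271. 313.] 261
station 0.79 [176. 324.] 2667
plate 0.7 [142. 240.] 803
0.7
```

Run:
```python
import cv2
a=cv2.imread("pics/scene0.png")[110:310,220:480];b=cv2.imread("pics/side0.png")[90:330,180:440]
cv2.imwrite("pics/a1.png",cv2.resize(a,None,fx=3,fy=3,interpolation=cv2.INTER_CUBIC)[:600,:780]); cv2.imwrite("pics/b1.png",cv2.resize(b,None,fx=2.5,fy=2.5,interpolation=cv2.INTER_CUBIC))
```

```text
(no output)
```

View pics/a1.png

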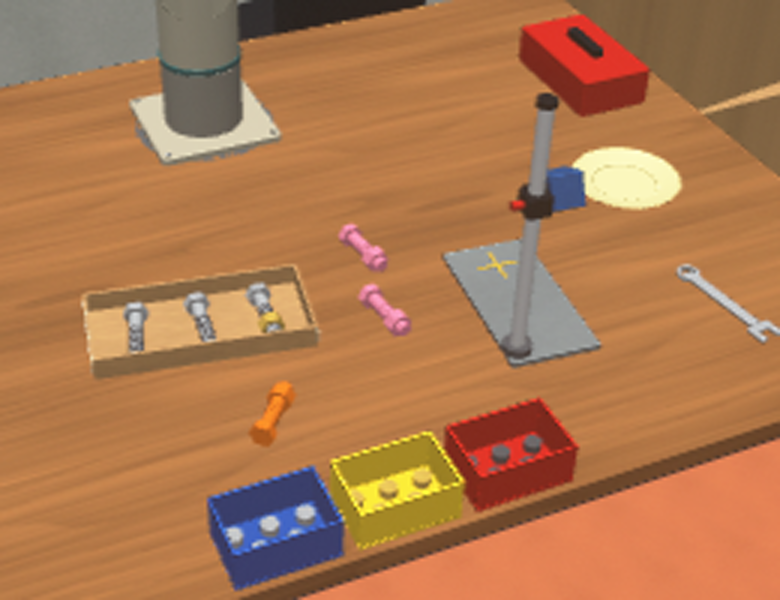

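View pics/b1.png

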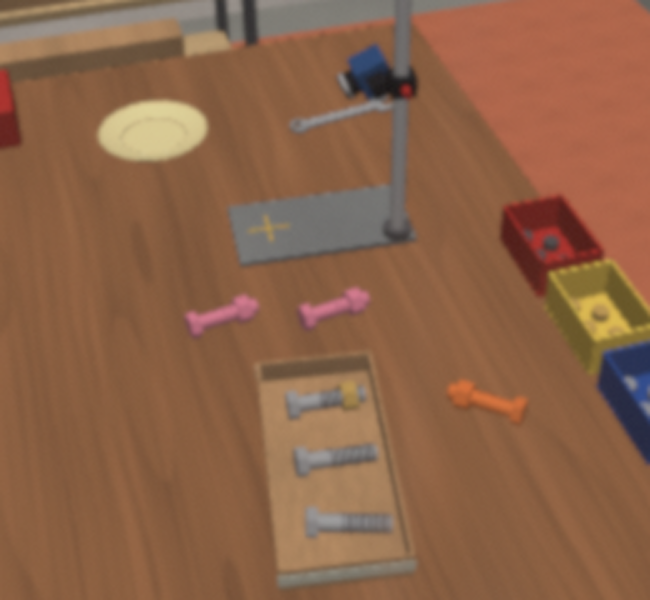

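The finished bolt is the one with the yellow nut: scene about (308,212), side about (310,249). The cross is at scene (386,198) and side (287,181). The pink and orange look-alikes lie outside the tray. Next I'll measure these in 3D.

```bash
cat > h.py <<'E'
import numpy as np, cv2
def ray(p,rc):
    r,c=rc; d=np.array([(c-p["cx"])/p["fx"],-(r-p["cy"])/p["fy"],-1.0]); T=np.array(p["T"])
    d=T[:3,:3]@d; return T[:3,3],d/np.linalg.norm(d)
def onz(p,rc,z):
    o,d=ray(p,rc); return o+d*(z-o[2])/d[2]
def tri(p1,a,p2,b):
    o1,d1=ray(p1,a);o2,d2=ray(p2,b)
    s=np.linalg.lstsq(np.c_[d1,-d2],o2-o1,rcond=None)[0]
    x1=o1+d1*s[0];x2=o2+d2*s[1]; return (x1+x2)/2,np.linalg.norm(x1-x2)
def proj(p,X):
    T=np.array(p["T"]); q=T[:3,:3].T@(np.asarray(X,float)-T[:3,3])
    return np.array([p["cy"]-p["fy"]*q[1]/-q[2], p["cx"]+p["fx"]*q[0]/-q[2]])
def col(p,lo,hi,box):  # hsv mask centroid and mask in box r0,r1,c0,c1
    m=cv2.inRange(cv2.cvtColor(p["pixels"],cv2.COLOR_RGB2HSV),lo,hi); k=np.zeros_like(m); r0,r1,c0,c1=box
    k[r0:r1,c0:c1]=m[r0:r1,c0:c1]; return np.argwhere(k>0)
E
python3 - <<'E'
from h import *; import pickle
np.set_printoptions(precision=4,suppress=True)
d=pickle.load(open("d0.pkl","rb")); S,D=d["scene"],d["side"]
Y=((20,100,110),(35,255,255)); B=((100,120,40),(125,255,255))
cs=col(S,*Y,(185,212,370,398)); cd=col(D,*Y,(170,192,270,300))
for n,p,m in(("scene",S,cs),("side",D,cd)):
    mid=(m.min(0)+m.max(0))/2; print(n,"cross",len(m),m.mean(0),onz(p,m.mean(0),.01)[:2],onz(p,mid,.01)[:2])
ns=col(S,*Y,(205,225,298,320)); nd=col(D,*Y,(238,258,310,332))
for n,p,m in(("scene",S,ns),("side",D,nd)): print(n,"nut",len(m),m.mean(0),onz(p,m.mean(0),.022))
bs=col(S,*B,(155,185,395,425)); bd=col(D,*B,(100,135,310,345))
print("blue",len(bs),bs.mean(0),len(bd),bd.mean(0),bd.min(0),bd.max(0),tri(S,bs.mean(0),D,bd.mean(0)))
# plate corners side crop (230,207),(243,265),(413,241),(388,186) ; post base (397,228)
for n,p,off,s,L in(("side",D,(90,180),2.5,[(230,207),(243,265),(413,241)]),("scene",S,(110,220),3,[(443,255),(520,240),(600,348),(513,364)])):
    for x,y in L: print(n,"corner",onz(p,(off[0]+y/s,off[1]+x/s),.01)[:2])
print("head side",onz(D,(90+404/2.5,180+294/2.5),.019),"tip",onz(D,(90+395/2.5,180+365/2.5),.019))
print("head scene",onz(S,(110+290/3,220+258/3),.022))
# camera image
i=D["pixels"][90:190,290:370]; cv2.imwrite("pics/c1.png",cv2.resize(i[...,::-1],None,fx=5,fy=5,interpolation=cv2.INTER_CUBIC))
E
```

```text
scene cross 27 [198.     385.1481] [0.5438 0.2643] [0.5436 0.2637]
side cross 9 [180.4444 286.8889] [0.5449 0.2661] [0.5459 0.2685]
scene nut 32 [216.375  309.3438] [ 0.5477 -0.0875  0.022 ]
side nut 0 [nan nan] [nan nan nan]
blue 110 [171.5091 408.7364] 97 [115.4948 326.1443] [110 321] [124 332] (array([0.6899, 0.2642, 0.2446]), np.float64(0.003300848670958229))
side corner [0.5046 0.3258]
side corner [0.4927 0.1933]
side corner [0.73  0.172]
scene corner [0.4961 0.2036]
scene corner [0.5066 0.3254]
scene corner [0.7575 0.3068]
scene corner [0.7414 0.1838]
head side [ 0.4898 -0.0827  0.019 ] tip [ 0.5738 -0.0942  0.019 ]
head scene [ 0.4839 -0.0785  0.022 ]<stdin>:9: RuntimeWarning: Mean of empty slice.
  ret = um.true_divide(
```

View pics/c1.png

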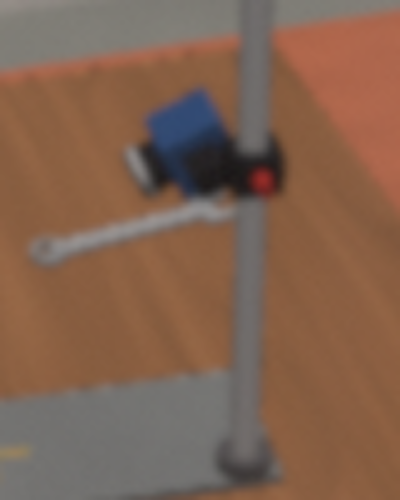

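```bash
cat >> h.py <<'E'
from scipy.spatial.transform import Rotation as Ro
def tool(bdir,zhint,s):  # tool x along s*bdir, z near zhint
    x=s*bdir/np.linalg.norm(bdir); z=zhint-x*(zhint@x); z/=np.linalg.norm(z); return Ro.from_matrix(np.c_[x,np.cross(z,x),z])
E
python3 - <<'E'
from h import *; import pickle; from cell import manip
np.set_printoptions(precision=4,suppress=True)
d=pickle.load(open("d0.pkl","rb")); S,D=d["scene"],d["side"]
C=np.array([.544,.265]); a=np.radians(-4.5); u=np.array([np.cos(a),np.sin(a),0]); n=np.array([-u[1],u[0],0])
def pl(p,rc):
    o,dd=ray(p,rc); X=o+dd*(((np.r_[C,0]-o)@n)/(dd@n)); x=(X-np.r_[C,0])@u; return x,X[2],X[2]-x*np.tan(np.radians(25))
print("lens",pl(D,(123.6,318.6)),"blue side",pl(D,(118.6,328)),"blue scene",pl(S,(171.5,408.7)))
print("tool now",Ro.from_rotvec(manip.sense()["tool_rot"]).as_matrix())
ab=np.radians(-8); b=np.array([np.cos(ab),np.sin(ab),0]); 
bf=np.cos(np.radians(25))*u+np.array([0,0,np.sin(np.radians(25))])
for s in(1,-1):
    R=tool(b,np.array([0,0,-1.]),s); print(s,"above",manip.ik([.517,-.083,.2],R.as_rotvec()),"low",manip.ik([.517,-.083,.004],R.as_rotvec()))
    for roll in(-30,0,30):
        z=Ro.from_rotvec(np.radians(roll)*bf).apply([0,0,-1.]); R=tool(bf,z,s)
        for h in(.17,.24): print(s,roll,h,manip.ik(np.r_[C,h]-bf*.031+.0187*R.as_matrix()[:,2],R.as_rotvec()))
E
```

```text
lens (np.float64(0.11706023336735179), np.float64(0.226024168124506), np.float64(0.17143808483989856)) blue side (np.float64(0.14853743916544176), np.float64(0.24040193245703945), np.float64(0.1711377870514617)) blue scene (np.float64(0.1621106803567935), np.float64(0.2559241080412926), np.float64(0.18033065632220271))
tool now [[-0.9421  0.3352 -0.    ]
 [ 0.3352  0.9421  0.    ]
 [ 0.      0.     -1.    ]]
1 above [-0.4166  0.6195  0.8185  1.9177 -0.5917  0.8633 -0.9993] low [-0.1491  0.8644  0.3954  2.0255 -0.8175  0.4134 -0.8214]
1 -30 0.17 [-1.4517  1.1012  1.1159  1.8033 -0.39    0.7608 -2.1259]
1 -30 0.24 [-1.4719  0.9996  1.1652  1.7652 -0.2863  0.8585 -2.1436]
1 0 0.17 [-0.0295  0.8186 -1.0606  2.1095  1.5111  1.0194  2.6121]
1 0 0.24 [-1.2621  0.5998  0.8575  2.0828 -0.595   0.3229 -1.6933]
1 30 0.17 [ 0.3183  0.859  -1.0537  2.3128  2.3179  0.5254  2.1977]
1 30 0.24 [ 0.3487  0.6594 -1.0463  2.262   2.0801  0.3217  2.344 ]
-1 above [ 0.0068  0.4931  0.1435  1.9064 -0.0996  0.7489  1.6376] low [ 0.1723  0.8187 -0.1011  2.0165  0.2385  0.3174  1.3072]
-1 -30 0.17 [-1.0798  0.8038  0.3407  1.793   0.5467  0.8433  0.1348]
-1 -30 0.24 [-1.0621  0.694   0.3084  1.7538  0.5506  0.9771  0.1963]
-1 0 0.17 [-0.7252  0.5812  0.0422  2.1289  1.1995  0.2969 -0.3404]
-1 0 0.24 [-0.9196  0.473   0.3148  2.0749  0.4848  0.3205  0.3921]
-1 30 0.17 [ 0.1866  0.7465 -0.8077  2.3158  2.6699  0.4043 -1.3401]
-1 30 0.24 [ 0.3259  0.6393 -1.0026  2.2625  2.1397  0.2924 -0.8627]
```

Run:
```python
from h import *; import pickle; from cell import manip
np.set_printoptions(precision=4,suppress=True)
ab=np.radians(-8); b=np.array([np.cos(ab),np.sin(ab),0]); R=tool(b,np.array([0,0,-1.]),-1).as_rotvec()
manip.move_ptp([.36,.30,.32],manip.sense()["tool_rot"]); print(manip.sense()["time"])
P=manip.get_image("wrist"); 
manip.move_ptp([.517,-.083,.16],R); print(manip.sense()["time"])
W=manip.get_image("wrist"); pickle.dump((P,W),open("w1.pkl","wb"))
print(W["fx"],W["cx"],W["cy"],np.array(W["T"]),np.array(P["T"]))
for o in("bolt","nut"):
    for r in manip.outline_of(o,W)[:4]: print(o,r["score"],np.array(r["location"]),r["region"].sum(),onz(W,r["location"],.019))
v=np.vstack([W["pixels"],P["pixels"]])[...,::-1]; cv2.imwrite("pics/w1.png",cv2.resize(v,None,fx=.75,fy=.75))
print(manip.sense()["time"])
```

```text
2.0333
3.7167
281.84454000188134 320.10472486823824 196.45259165736016 [[ 0.1364 -0.9518 -0.2749  0.4481]
 [ 0.9907  0.1316  0.0359 -0.0722]
 [ 0.002  -0.2772  0.9608  0.3008]
 [ 0.      0.      0.      1.    ]] [[ 0.3326 -0.9062 -0.261   0.2937]
 [ 0.9431  0.32    0.0905  0.3245]
 [ 0.0015 -0.2762  0.9611  0.4605]
 [ 0.      0.      0.      1.    ]]
bolt 0.78 [222.2 465.6] 2090 [0.5784 0.0675 0.019 ]
bolt 0.75 [318.1 306.3] 524 [ 0.6755 -0.1195  0.019 ]
bolt 0.58 [ 79.8 497.8] 3319 [0.4394 0.0965 0.019 ]
bolt 0.57 [193.5 316.8] 2152 [ 0.5251 -0.0857  0.019 ]
nut 0.97 [ 79.2 500.1] 3152 [0.4392 0.0986 0.019 ]
nut 0.73 [222.8 462.5] 2289 [0.5787 0.0643 0.019 ]
nut 0.67 [316.7 307.3] 505 [ 0.6738 -0.1181  0.019 ]
nut 0.59 [184.3 234.2] 2035 [ 0.5037 -0.1684  0.019 ]
3.8667
```

View pics/w1.png

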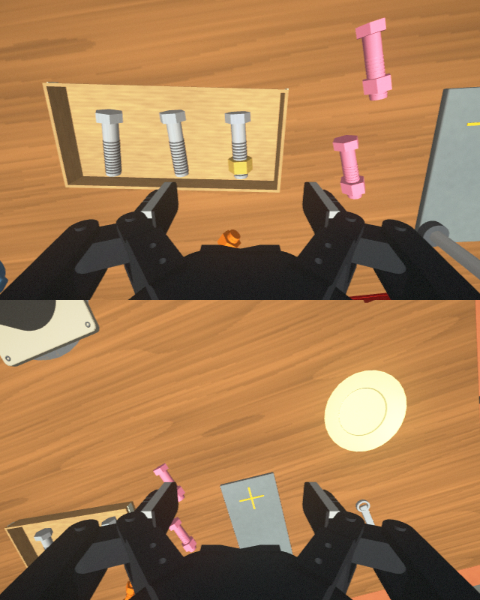

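The close wrist view shows the brass-nut bolt at about (row 193, col 317), lying almost along image rows. The cross is clear in the second picture at about (row 264, col 336). I'll refine both from these.

Run:
```python
from h import *; import pickle; from cell import manip
np.set_printoptions(precision=4,suppress=True)
P,W=pickle.load(open("w1.pkl","rb"))
Y=((20,110,110),(33,255,255))
m=col(W,(22,130,90),(33,255,255),(195,245,295,340)); print("brass",len(m),m.mean(0),m.min(0),m.max(0),onz(W,m.mean(0),.024))
im=W["pixels"].astype(int); sat=im.max(2)-im.min(2)
k=np.zeros((400,640),bool); k[140:245,290:345]=(sat[140:245,290:345]<28); k[tuple(m.T)]=1
k=cv2.morphologyEx(k.astype(np.uint8),cv2.MORPH_OPEN,np.ones((3,3)))
n,l,st,ce=cv2.connectedComponentsWithStats(k); i=1+st[1:,4].argmax(); q=np.argwhere(l==i); print(st[i],ce[i])
# row-wise centres
cen=[]
for r in range(q[:,0].min(),q[:,0].max()+1):
    c=q[q[:,0]==r][:,1]; cen.append((r,(c.min()+c.max())/2,c.max()-c.min()+1))
cen=np.array(cen); print(cen[::5])
f=np.polyfit(cen[3:-3,0],cen[3:-3,1],1)
e=[onz(W,(r,np.polyval(f,r)),.019) for r in(cen[0,0],cen[-1,0])]
print("axis ends@.019",e,"deg",np.degrees(np.arctan2(*(e[1]-e[0])[1::-1])))
c=col(P,*Y,(230,300,300,370)); print("cross",len(c),c.min(0),c.max(0)); X=np.array([onz(P,t,.01)[:2] for t in c]); rect=cv2.minAreaRect(X.astype(np.float32)*1000); print(X.mean(0),rect)
# arm direction: maximise 4-fold moment
Z=(X-X.mean(0)); z=Z[:,0]+1j*Z[:,1]; print("head",np.degrees(np.angle((z**4).sum()))/4)
```

```text
brass 287 [223.5784 319.8084] [211 311] [232 330] [ 0.5566 -0.0869  0.024 ]
[ 300  149   34   65 1376] [317.5407 177.0065]
[[149.  320.   25. ]
 [154.  316.   33. ]
 [159.  316.5  34. ]
 [164.  316.   21. ]
 [169.  317.   19. ]
 [174.  317.5  18. ]
 [179.  317.5  18. ]
 [184.  317.5  18. ]
 [189.  318.5  18. ]
 [194.  318.5  18. ]
 [199.  319.   17. ]
 [204.  319.5  18. ]
 [209.  319.5  18. ]]
axis ends@.019 [array([ 0.4795, -0.0805,  0.019 ]), array([ 0.5467, -0.0856,  0.019 ])] deg -4.324354793840718
cross 143 [250 319] [278 351]
[0.5434 0.2654] ((543.311767578125, 265.3271484375), (42.969818115234375, 42.706539154052734), 39.94943618774414)
head -4.913160114064502
```

Run:
```python
from h import *; import pickle
np.set_printoptions(precision=4,suppress=True)
P,W=pickle.load(open("w1.pkl","rb"))
a=onz(W,(163,316.3),.034);b=onz(W,(211,319.7),.034); print("-26/+26",a,b,np.linalg.norm(a-b),(a+b)/2)
a=onz(W,(169,316.9),.029);b=onz(W,(207,319.4),.029); print("deg",np.degrees(np.arctan2(*(b-a)[1::-1])),a,b)
im=W["pixels"][130:260,270:370]
cv2.imwrite("pics/w2.png",cv2.resize(im[...,::-1],None,fx=4,fy=4,interpolation=cv2.INTER_CUBIC))
```

```text
-26/+26 [ 0.4911 -0.0813  0.034 ] [ 0.5394 -0.0847  0.034 ] 0.04842365415330729 [ 0.5152 -0.083   0.034 ]
deg -4.30135626265884 [ 0.4978 -0.0817  0.029 ] [ 0.5368 -0.0846  0.029 ]
```

View pics/w2.png

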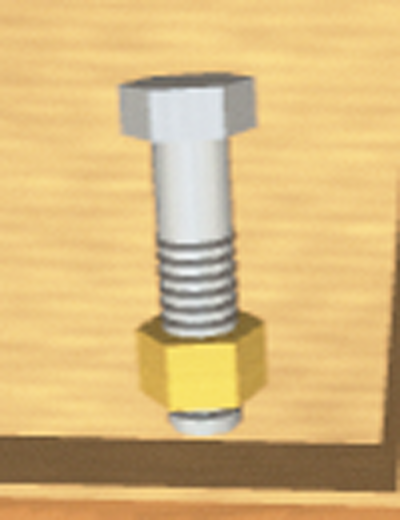

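The crop shows four edges of the flats: head back at row 153, head front at 164.5, nut back at 215.7 and nut front at 232.5. I'll fit the origin from these, then grasp.

Run:
```python
from h import *; import pickle; from cell import manip
np.set_printoptions(precision=4,suppress=True)
P,W=pickle.load(open("w1.pkl","rb"))
X=np.array([onz(W,rc,.034) for rc in((153,317),(164.5,317),(215.7,320.3),(232.5,320.9))]); k=np.array([-38.5,-26,26,44])/1000
fx=np.polyfit(k,X[:,0],1);fy=np.polyfit(k,X[:,1],1); print(X,fx,fy)
ab=np.radians(-4.6); b=np.array([np.cos(ab),np.sin(ab),0]); O=np.array([fx[1],fy[1],0]); G=O+.004*b; print("O",O)
R=tool(b,np.array([0,0,-1.]),-1).as_rotvec()
manip.command_gripper(.55)
manip.move_ptp([G[0],G[1],.07],R)
manip.movel([G[0],G[1],.006],vel=.1)
print(manip.sense()["contact_force"],manip.sense()["time"])
W2=manip.get_image("wrist")
manip.command_gripper(0.0,force=80)
s=manip.sense(); print(s["gripper_width"],s["gripper_force"],s["contact_force"],s["tool_pos"])
W3=manip.get_image("wrist"); pickle.dump((W2,W3,G,O),open("w3.pkl","wb"))
cv2.imwrite("pics/w3.png",cv2.resize(np.vstack([W2["pixels"][150:400],W3["pixels"][150:400]])[...,::-1],None,fx=1.15,fy=1.15)); print(s["time"])
```

```text
[[ 0.4817 -0.0793  0.034 ]
 [ 0.4926 -0.0808  0.034 ]
 [ 0.5444 -0.0848  0.034 ]
 [ 0.5626 -0.0866  0.034 ]] [0.9848 0.519 ] [-0.0853 -0.0828]
O [ 0.519  -0.0828  0.    ]
[-0.1696 -1.1853  0.1237] 5.575
0.20540908363464974 77.97601461410522 [-0.8226  0.6091  4.8493] [ 0.5234 -0.0832  0.0068]
6.0
```

View pics/w3.png

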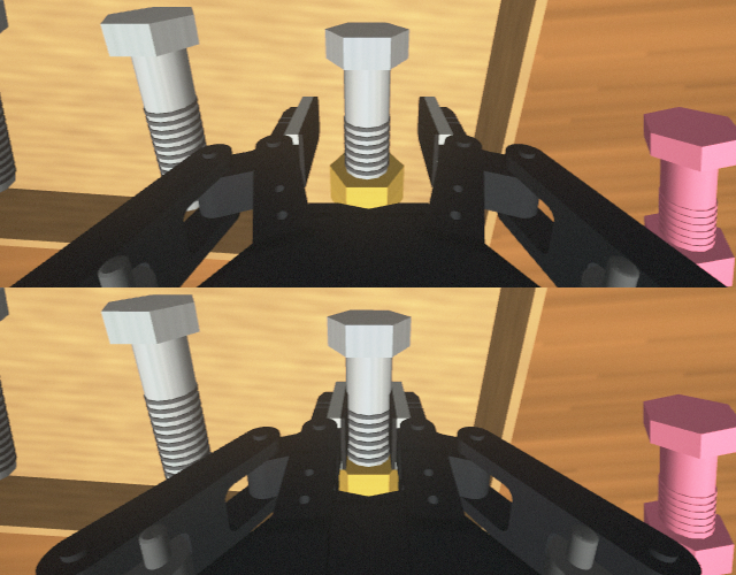

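Run:
```python
from h import *; import pickle; from cell import manip
np.set_printoptions(precision=4,suppress=True)
W2,W3,G,O=pickle.load(open("w3.pkl","rb"))
s=manip.sense(); Rg=Ro.from_rotvec(s["tool_rot"]); tp=np.array(s["tool_pos"])
o=Rg.inv().apply(np.array([O[0],O[1],.019])-tp); print("O in tool",o)
o[1]=0; np.save("o.npy",o)
manip.movel([tp[0],tp[1],.12],vel=.15)
a=np.radians(-4.7); u=np.array([np.cos(a),np.sin(a),0]); bf=np.cos(np.radians(25))*u+np.array([0,0,np.sin(np.radians(25))])
z=Ro.from_rotvec(np.radians(-5)*bf).apply([0,0,-1.]); R=tool(bf,z,-1)
manip.move_ptp([.43,.02,.35],R.as_rotvec())
s=manip.sense(); print(s["time"],s["gripper_width"],s["contact_force"])
W=manip.get_image("wrist"); D=manip.get_image("side"); pickle.dump((W,D),open("w4.pkl","wb"))
lens=np.array([.544,.265,.175])+.12*bf
print("pred lens",proj(W,lens))
cv2.imwrite("pics/w4.png",cv2.resize(W["pixels"][...,::-1],None,fx=1.25,fy=1.25))
```

```text
O in tool [ 0.0044  0.0001 -0.0122]
8.0083 0.20608418675272813 [ 0.0418 -0.6587 -2.8739]
pred lens [280.6241 532.0243]
```

View pics/w4.png

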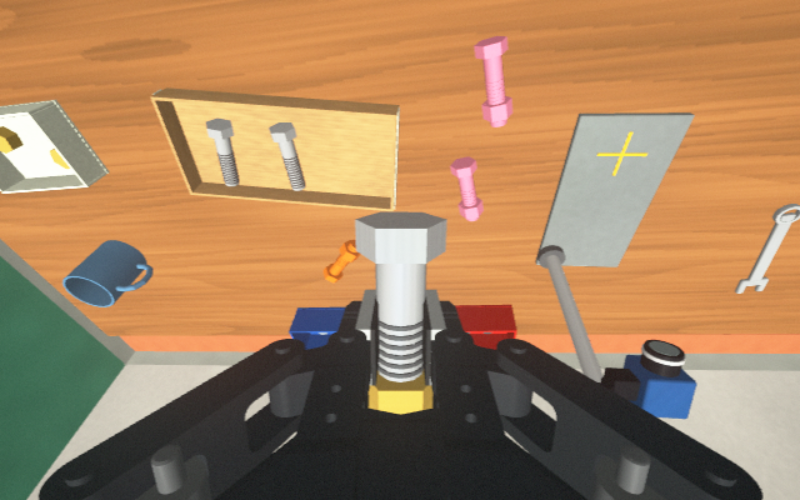

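Run:
```python
from h import *; import pickle; from cell import manip
np.set_printoptions(precision=4,suppress=True)
W,D=pickle.load(open("w4.pkl","rb")); o=np.load("o.npy")
s=manip.sense(); R=Ro.from_rotvec(s["tool_rot"]); tp=np.array(s["tool_pos"])
for k in(-38.5,-26,26,44): print(k,1.25*proj(W,tp+R.apply(o+np.array([-k/1000,0,-.015]))))
print("axis-15",1.25*proj(W,tp+R.apply(o+np.array([.0385,0,.015]))))
Y=((20,110,110),(33,255,255)); c=col(W,*Y,(100,145,470,525)); X=np.array([onz(W,t,.01)[:2] for t in c]); print("cross",X.mean(0),(X.min(0)+X.max(0))/2); z=(X-X.mean(0))@[1,1j]; print(np.degrees(np.angle((z**4).sum()))/4)
q=[onz(W,(y/1.25,x/1.25),.01) for x,y in((577,114),(692,114),(617,267),(539,262))]
e=q[2]-q[1]; print("edge head",np.degrees(np.arctan2(e[1],e[0])),np.linalg.norm(e)); e=q[3]-q[0]; print(np.degrees(np.arctan2(e[1],e[0])),np.linalg.norm(e))
C=np.array([.544,.265]); a=np.radians(-4.7); u=np.array([np.cos(a),np.sin(a),0]); n=np.array([-u[1],u[0],0])
L,er=tri(W,(280.2,530.4),D,(123.2,318.4)); v=L-np.r_[C,0]; print("lens",L,er,v@u,v@n,"h",L[2]-.12*np.sin(np.radians(25)),L[2]-(v@u)*np.tan(np.radians(25)))
```

```text
-38.5 [231.7807 399.3914]
-26 [267.2294 399.3855]
26 [395.1603 399.3643]
44 [433.3043 399.358 ]
axis-15 [214.4162 399.3831]
cross [0.5427 0.2648] [0.5433 0.2649]
-4.6339743449731445
edge head -3.875645149929199 0.24942604264256507
-2.7567551209104595 0.2440289483109629
lens [0.6612 0.2606 0.2219] 0.004816162530828463 0.11713576759105633 0.005190332741846479 h 0.17120451492770755 0.16729740086501785
```

Run:
```python
import pickle,cv2,numpy as np
W,D=pickle.load(open("w4.pkl","rb"))
a=cv2.resize(W["pixels"][165:335,275:365],None,fx=3.5,fy=3.5,interpolation=cv2.INTER_CUBIC)
b=cv2.resize(W["pixels"][255:340,470:560],None,fx=3.5,fy=3.5,interpolation=cv2.INTER_CUBIC)
c=np.zeros((a.shape[0],b.shape[1],3),np.uint8); c[:b.shape[0]]=b
d=cv2.resize(D["pixels"][105:135,308:340],(315,295),interpolation=cv2.INTER_CUBIC); c[300:595]=d
cv2.imwrite("pics/w5.png",np.hstack([a,c])[...,::-1])
```

```text
(no output)
```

View pics/w5.png

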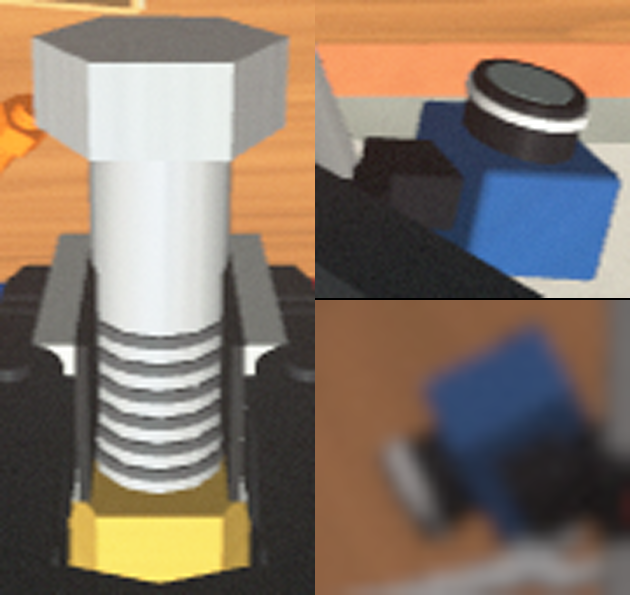

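Run:
```python
from h import *; import pickle; from cell import manip
np.set_printoptions(precision=4,suppress=True)
W,D=pickle.load(open("w4.pkl","rb")); o=np.load("o.npy")
s=manip.sense(); R=Ro.from_rotvec(s["tool_rot"]); tp=np.array(s["tool_pos"])
# object coords = bolt frame: x axis, y, z up(toward gripper); image right ~ +y world = bolt +y
ob=[];im=[]
def add(k,y,z,px,py): ob.append((k/1e3,y/1e3,z/1e3)); im.append((275+px/3.5,165+py/3.5))
for k,row,xs in((-38.5,63,(88,232)),(-26,160,(90,232)),(26,515,(95,228))):
    for sg,x in zip((1,-1),xs): add(k,sg*8.66,15,x,row)
add(-38.5,17.32,0,33,42);add(-38.5,-17.32,0,288,40);add(-38.5,8.66,-15,105,17);add(-38.5,-8.66,-15,215,17)
ob=np.array(ob);im=np.array(im)
K=np.array([[W["fx"],0,W["cx"]],[0,W["fy"],W["cy"]],[0,0,1]])
T=np.array(W["T"]); F=np.diag([1,-1,-1.])
for flip in(1,-1):
    obf=ob*[1,flip,1]
    ok,rv,tv=cv2.solvePnP(obf,im,K,None); e=cv2.projectPoints(obf,rv,tv,K,None)[0][:,0]-im
    Rb=T[:3,:3]@F@cv2.Rodrigues(rv)[0]; t=T[:3,:3]@F@tv[:,0]+T[:3,3]
    M=R.inv().as_matrix()@Rb; print(flip,"rms",np.sqrt((e**2).mean()),"O tool",R.inv().apply(t-tp),"bolt x in tool",M[:,0]); print(e.round(1).tolist())
a=np.radians(-4.6); u=np.array([np.cos(a),np.sin(a),0]); bf=np.cos(np.radians(25))*u+np.array([0,0,np.sin(np.radians(25))])
for h in(.17,.175,.18): L=np.array([.5435,.265,h])+.12*bf; print(h,proj(W,L),proj(D,L), proj(W,L+.02*bf))
print(T,R.as_matrix(),tp)
```

```text
1 rms 0.556596088705201 O tool [ 0.1374 -0.0008 -0.2724] bolt x in tool [ 1.     -0.0042  0.0068]
[[0.3, 0.1], [-0.1, -0.0], [0.4, 0.3], [-0.6, 0.2], [1.3, 0.2], [-1.2, 0.1], [-0.0, -0.9], [-0.1, -0.6], [-0.7, 0.4], [0.8, 0.3]]
-1 rms 0.5565960887052022 O tool [ 0.0047  0.0008 -0.0097] bolt x in tool [-1.      0.0042 -0.0068]
[[0.3, 0.1], [-0.1, -0.0], [0.4, 0.3], [-0.6, 0.2], [1.3, 0.2], [-1.2, 0.1], [-0.0, -0.9], [-0.1, -0.6], [-0.7, 0.4], [0.8, 0.3]]
0.17 [276.9922 530.4304] [125.3708 316.0003] [290.5254 527.3072]
0.175 [280.4103 532.3267] [124.0435 315.9838] [294.0316 529.1426]
0.18 [283.9008 534.2631] [122.7104 315.9672] [297.6109 531.0163]
[[ 0.118  -0.755  -0.6451  0.3082]
 [ 0.9899  0.038   0.1366  0.0421]
 [-0.0787 -0.6547  0.7518  0.4465]
 [ 0.      0.      0.      1.    ]] [[-0.9042  0.1196  0.4099]
 [ 0.0752  0.9896 -0.1228]
 [-0.4204 -0.0803 -0.9038]] [0.4303 0.0195 0.3489]
```

Run:
```python
from h import *; import pickle; from cell import manip
np.set_printoptions(precision=4,suppress=True)
o=np.array([.0046,.0004,-.011]); F=np.array([.5435,.265,.1745])
a=np.radians(-4.6); u=np.array([np.cos(a),np.sin(a),0]); bf=np.cos(np.radians(25))*u+np.array([0,0,np.sin(np.radians(25))])
z=Ro.from_rotvec(np.radians(-20)*bf).apply([0,0,-1.]); R=tool(bf,z,-1)
E=F-.035*bf-R.apply(o); pre=E-.05*u+[0,0,.06]
print(manip.ik(E,R.as_rotvec()),manip.ik(pre,R.as_rotvec()))
manip.move_ptp(pre,R.as_rotvec()); manip.movel(E,vel=.1); manip.dwell(.5)
s=manip.sense(); print(s["time"],np.array(s["tool_pos"])-E,s["gripper_width"],s["gripper_force"],np.linalg.norm(s["contact_force"]),s["q"])
I={k:manip.get_image(k) for k in("scene","side","wrist")}; pickle.dump((I,s),open("w6.pkl","wb"))
for k in I: print(k,"nut pred",proj(I[k],F),"tip",proj(I[k],F+.019*bf),"lens",proj(I[k],F+.12*bf),"head",proj(I[k],F-.0735*bf))
def cr(p,r,c,f=6): return cv2.resize(p["pixels"][r-33:r+33,c-33:c+33],(400,400),interpolation=cv2.INTER_CUBIC)
r1=np.round(proj(I["scene"],F+.04*bf)).astype(int);r2=np.round(proj(I["side"],F+.04*bf)).astype(int); print(r1,r2)
top=np.hstack([cr(I["scene"],*r1),cr(I["side"],*r2)])
cv2.imwrite("pics/f1.png",top[...,::-1])
```

```text
[-0.761   0.6757 -0.1185  1.9     0.8936  0.8475 -0.1471] [-0.7622  0.5539 -0.2237  1.9377  0.8352  0.9711 -0.1437]
10.6583 [-0.      0.0001  0.0001] 0.204101991206428 78.27871084213257 3.8839151069032347 [-0.7228  0.6784 -0.1774  1.8988  0.9244  0.8764 -0.1737]
scene nut pred [166.363  388.6503] tip [166.9826 390.5685] lens [170.497  401.4493] head [164.0781 381.5762]
side nut pred [141.4789 283.9209] tip [138.7629 288.9542] lens [124.1765 315.9855] head [151.9037 264.6016]
wrist nut pred [309.5004 319.6661] tip [338.2978 319.6714] lens [464.014  319.6945] head [176.5335 319.6416]
[168 393] [136 295]
```

View pics/f1.png

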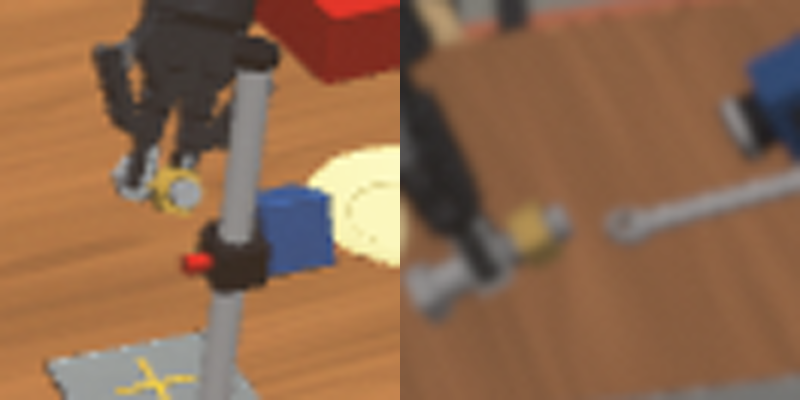

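Against the predicted positions:

| View | Nut seen (row, col) | Nut predicted (row, col) |
|---|---|---|
| side | 141.3, 284.3 | 141.5, 283.9 |
| scene | 166.3, 389.2 | 166.4, 388.7 |

In the side view the bolt points at the lens, and the grip is steady, so I'm handing it in.

```bash
python3 -c "
from cell import manip
s=manip.sense(); print(s['gripper_force'],s['time']); print(manip.finish_job())"
```

```text
78.27929019927979 10.8083
the job is handed in; nothing more can be done
None
```

I handed the job in at 10.8 s with the brass-nut bolt held steady at 78 N; by the camera images its nut is within about 2 mm of my estimated focus point, and its threaded end points at the lens. The judge's verdict wasn't shown.

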